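Hold a sprung arm at the scale rider

ROBOT

A 6-joint arm with a two-finger parallel gripper is mounted at the origin on the work surface. World frame = base frame: x ahead of the robot, y to its left, z up, the work surface at z = 0. Lengths are in mm, angles in rad, forces in N, time in s.
With the tool pointing down it reaches from about 300 to 775 mm from the base axis. Payload 14.6 kg.
Tool frame: the origin (TCP) lies on the centre line of the jaws, within the pads' length; the fingertips stand 22 mm ahead of it and the grasp point (between the pads) lies 3 mm ahead of it (manip.tcp_to_tips is the distance from the TCP to the fingertips, in mm); z points along the fingers, y is the direction in which the jaws open and shut (so a half turn about z gives the same grasp; the last joint's range is limited). The gripper opens to 94 mm and grips with 3 to 60 N. Pads are 16 mm wide; open, the fingers measure 119 mm over their backs; the gripper's body (75 mm by 177 mm) begins 78 mm behind the grasp point.
Start: joints at [-1.37, 0.3, 1.521, -0, 1.321, -0.067], TCP at [145.529, -530.387, 227.446] pointing down, gripper open.
Joint ranges: [-3.03, 3.03], [-0.79, 2.21], [0.23, 2.52], [-1.04, 4.18], [0, 3.07], [-2.55, 2.55]. Speed limits (rad/s): [2.22, 2.22, 2.57, 3.14, 3.14, 3.14].

INTERFACE

Orientations are given as [roll, pitch, yaw] about the fixed x, y, z axes, in that order (R = Rz(yaw) Ry(pitch) Rx(roll)).
In Python, from cell import manip, vision, workorder gives the robot as it stands.
- The arm moves only by the tool carry_out, never from a script. Its argument "deltas" is a list of rows, each a list of 3 entries, a list of its own where there are three numbers: the shift along the tool's x, y, z in cm, then the turn about the tool's z in degrees, then the opening, from 0 (shut) to 1 (fully open). A call has 1 to 20 rows; each row shifts and turns the commanded pose from where the row before left it, along the tool's axes as they then stand; what a row does not reach is not made up. A row lasts 1/12 s, in which the tool goes at most 41.7 mm and 7.16 degrees, less where a joint would pass 70% of its speed; a pose out of reach is approached as far as the arm can. A call with a gripper value outside its range is refused whole. The fingers move at their own pace and stop on an object; "grip_force" is the grip in N (left out, the last holds). Time passes only in rows, so rows that do not move let the fingers close. It gives the time, the measured TCP pose, the force and the opening at its end, in the units of the state.
- manip.read_state(): the state, without advancing time (a new reading comes with each control period).
- vision.camera(name): name is "scene" or "top"; returns (picture, depth): 384x512x3 uint8, red, green, blue; 384x512 float32, mm along the optical axis (not along the pixel's ray), 0 where there is no reading.
- vision.calibration(name): a dict with "mtx" (3x3 intrinsics, pixels), "eye" and "orientation" of the camera in the world. Camera axes: x right, y down, z forward; pixel columns grow to the right and rows downward; lengths in mm; the calibration is good to about 2 mm. A picture is of the moment at which its call begins. calibration takes no time and is no camera call.
- workorder.sign_off(): hands the job in, once; it reports no verdict.
The state is a dict: "clock": time; "joints": joint angles; "qd": joint speeds; "effort": joint torques, N m; "eef_pos": TCP position; "eef_rot": TCP orientation; "wrist_force": force on the tool from outside, world axes, zero at the start; "moment": the same for the moment, N m; "finger_gap": finger opening in mm.
Only numpy, scipy, OpenCV 4.12 (cv2) and the standard library are available. Lean on these libraries where they do the work, as an engineer would, in place of code of your own. Each camera call takes 0.05 s, during which the arm holds its last target.

TASK

On the larger of the two spring test boards (the one with the long arm and a clip-on rider on its scale), push the arm round by its upright post until its pointer stands at the rider, and hold it still there for two seconds so that the deflection can be read. Then ease the arm back to its rest stop without letting it snap, and take the hand away. Do not push it to the far end stop, do not shift the rider, and leave the smaller board's arm alone.

Things in the scene. Friction and masses are not known exactly. Their poses are not given: they have to be found in the camera images.
- pivot (a point): Axis of the long sprung arm, on the larger wooden board (215 x 235 mm, 18 mm thick, fixed to the table). The axis is vertical, a steel pin 18 mm thick with a coil spring around it, reaching 82 mm above the table. This point lies on the axis at the height of the arm, 38 mm above the table.
- post (a point): Centre of the black upright round post on the long arm, by which it is pushed: 16 mm diameter, 52 mm tall, from 42 to 94 mm above the table, 110 mm from the pivot axis. This point is half-way up, 68 mm above the table, and moves with the arm. The arm is a flat aluminium bar 16 mm wide, its top 42 mm above the table, ending 12 mm beyond the post.
- pointer (a point): Tip of the thin dark pointer at the end of the long arm, 146 mm from the pivot axis, 38 mm above the table, over the white sector scale (a tick every 5 degrees, long ones every 20). Pivot, post and pointer tip lie on one straight line seen from above.
- rider_mark (a point): Point on the scale marked by the rider, 146 mm from the axis, 38 mm above the table, in line with the rider's fin; the pointer tip comes to it when the arm is at the rider. Rider: small dark steel clip 24 x 16 mm with a 4 mm upright fin, 148 to 178 mm from the axis, top 55 mm above the table. Held by friction only; the arm passes it freely. It stands 0.5 to 1.0 rad from the arm's rest.
- long_arm (a joint): Angle of the long arm in rad: 0 at its rest stop, growing counter-clockwise seen from above, far end stop at 1.4. A spring presses it back to 0 and it does not stay where it is left: the push needed at the post is about 1.5 N at 0 and 8.7 N at 1.0 rad.
- short_arm (a joint): Angle of the short arm (post 66 mm from its axis) on the smaller board (160 x 170 mm), which is not to be touched: 0 at its rest stop. The two boards stand side by side, either one to the left.
Not all that is in view belongs to the job. What is shaped like the part that bears short_arm but purple is not meant.

How it is judged:
By the outcome, as a careful person would: the job done as asked, in the order asked, and still so for the second after the job is handed in, with the robot touching nothing.
It also fails if it takes over 45 s, if anything falls off the work surface, if the arm or the gripper's body presses on something with over 40 N, if the wrist force passes 120 N, or if a joint passes its speed limit or range.

## Working session

There is one attempt and no reset: what is moved stays moved. The work goes in short steps, Python scripts to look and compute and a tool call to move; the robot and the scene stay as the last step left them, time stands still between calls to the robot, and variables do not carry over. Pictures are saved under pics/ and viewed, and the job is handed in when it is done.

Besides the shell and the picture viewer there is one more tool, called after "Emit:" as name(argument=value, ...) on one line, values as JSON. carry_out: Moves the arm, as the interface text tells. Its arguments: {"type":"object","properties":{"deltas":{"type":"array","items":{"type":"array"}},"grip_force":{"type":"number"}},"required":["deltas"]}

```bash
mkdir -p pics; ls; python3 - <<'E'
from cell import manip, vision
import cv2,numpy as np
print(manip.read_state())
for n in ("scene","top"):
    p,d=vision.camera(n); cv2.imwrite(f"pics/{n}0.png",cv2.resize(p[:,:,::-1],(800,600),interpolation=cv2.INTER_CUBIC)); np.savez(f"{n}0.npz",p=p,d=d)
    print(n,vision.calibration(n))
E
```

```text
pics
{'clock': 0.0, 'joints': array([-1.36957639e+00,  3.00491436e-01,  1.52160506e+00,  3.65077619e-05,
        1.32070894e+00, -6.65902676e-02]), 'qd': array([ 0.00107454,  0.00180269,  0.00149027, -0.00081364,  0.00169266,
        0.00049856]), 'effort': array([-2.85621798e-03, -5.31816173e+01, -3.52744102e+01,  7.07436260e-02,
        2.43473402e-02, -5.43537840e-05]), 'eef_pos': array([ 145.50218108, -530.14668108,  226.86502241]), 'eef_rot': array([-3.14038491e+00, -1.15982321e-04,  2.67801074e-01]), 'wrist_force': array([-0.37530933,  0.38966715, -0.67138954]), 'moment': array([-0.06513763,  0.03527979, -0.07452808]), 'finger_gap': 93.82443235581438}
scene {'mtx': array([[476.35329967,   0.        , 258.23317658],
       [  0.        , 476.35329967, 187.51120849],
       [  0.        ,   0.        ,   1.        ]]), 'eye': array([1033.86821787, -493.30322253,  975.91772988]), 'orientation': array([-2.45539892,  0.0041799 ,  0.90400322])}
top {'mtx': array([[487.79214371,   0.        , 259.04250314],
       [  0.        , 487.79214371, 195.2674123 ],
       [  0.        ,   0.        ,   1.        ]]), 'eye': array([ 278.06664417,  -30.29575632, 1371.58020544]), 'orientation': array([-3.01815005, -0.01297555, -1.59256126])}
```

View pics/scene0.png

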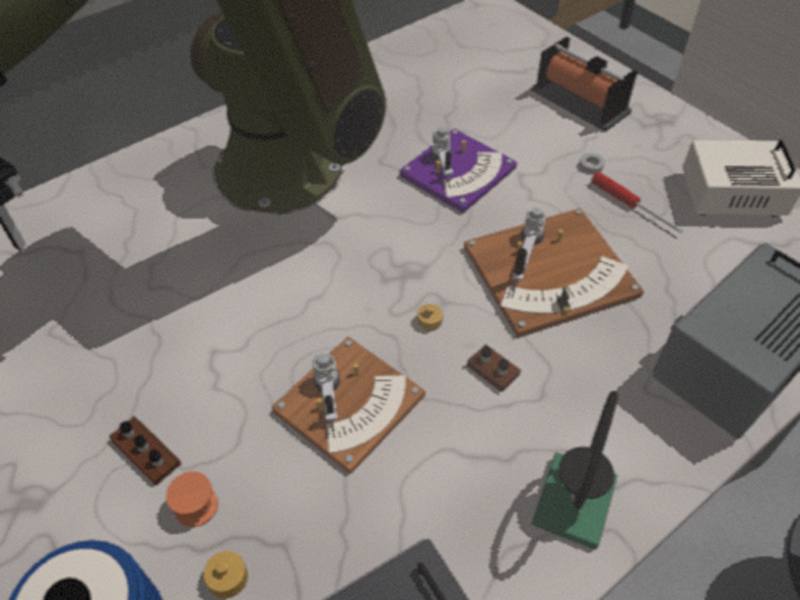

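View pics/top0.png

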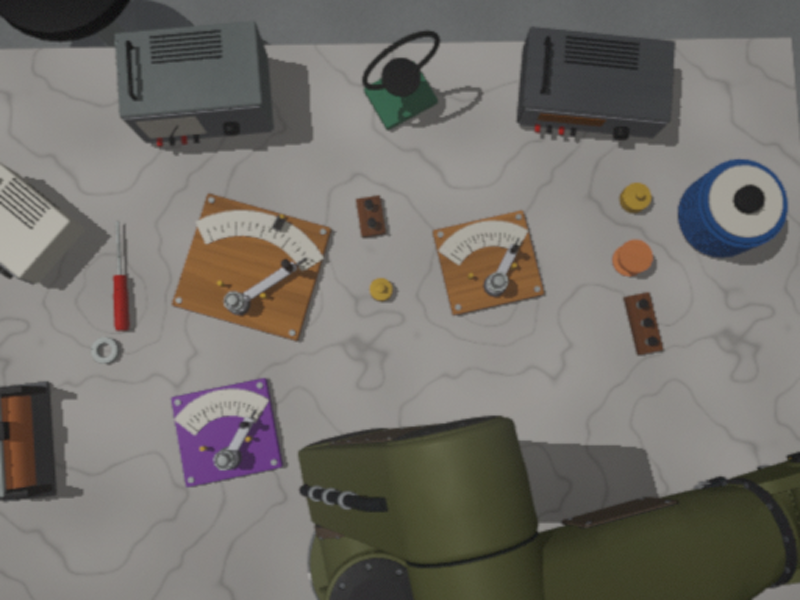

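The top view shows three candidates: the larger brown board (250,265) with a rider at (281,222), the smaller brown board (490,260), and a purple board (228,435). I choose the larger brown one. Its pivot is near (236,300), post near (288,266) and rider near (281,222). Next I'll check this in a close crop.

```bash
python3 - <<'E'
import cv2,numpy as np
p=np.load("top0.npz")["p"]
c=p[115:225,105:220,::-1]
cv2.imwrite("pics/crop_top.png",cv2.resize(c,None,fx=5,fy=5,interpolation=cv2.INTER_CUBIC))
p=np.load("scene0.npz")["p"]
c=p[125:220,290:420,::-1]
cv2.imwrite("pics/crop_scene.png",cv2.resize(c,None,fx=6,fy=6,interpolation=cv2.INTER_CUBIC))
E
```

```text
(no output)
```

View pics/crop_top.png

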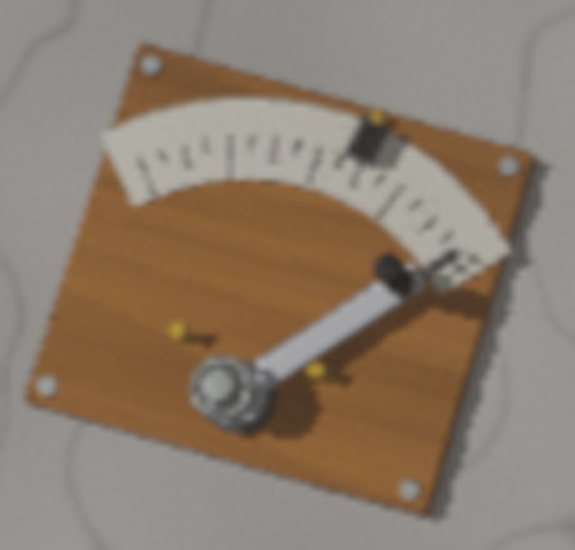

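View pics/crop_scene.png

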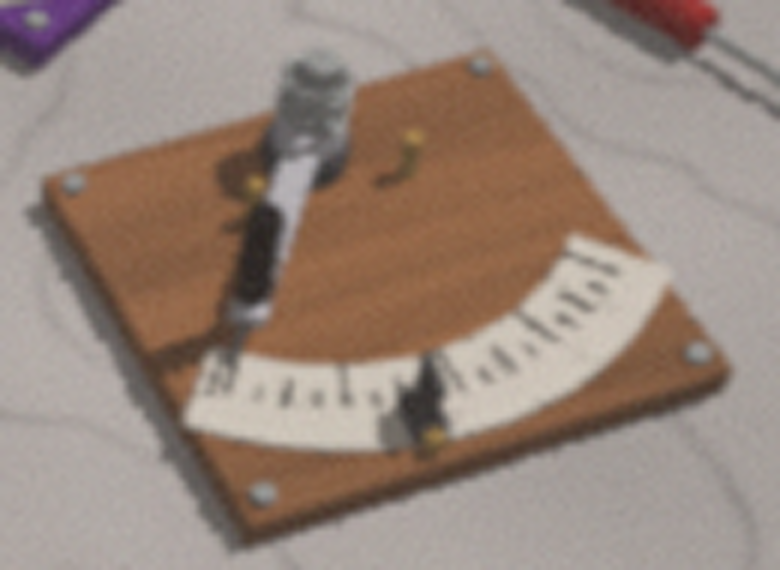

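```bash
cat > h.py <<'E'
import numpy as np
from scipy.spatial.transform import Rotation as Ro
from cell import vision
def cam(n):
    c=vision.calibration(n); return c["mtx"],np.array(c["eye"]),Ro.from_euler("xyz",c["orientation"]).as_matrix()
def ray(n,uv,z):
    K,e,R=cam(n); d=R@np.linalg.solve(K,[uv[0],uv[1],1]); return e+d*(z-e[2])/d[2]
def proj(n,X):
    K,e,R=cam(n); q=K@(R.T@(np.asarray(X,float)-e)); return q[:2]/q[2]
ct=lambda u,v:(105+(u+.5)/5-.5,115+(v+.5)/5-.5)
cs=lambda u,v:(290+(u+.5)/6-.5,125+(v+.5)/6-.5)
E
python3 - <<'E'
from h import *
for nm,t,s,z in [("pin",(222,383),(318,68),82),("post",(390,265),(265,208),94),("ptr",(456,252),(235,368),38),("finout",(378,122),(437,420),53),("fin in",(350,158),(430,360),53),("tickzero",(470,285),(215,378),30)]:
    print(nm,ray("top",ct(*t),z).round(1),ray("scene",cs(*s),z).round(1))
for q in [(140,45),(540,155),(432,517),(28,402)]: print(ray("top",ct(*q),18).round(1))
for q in [(45,180),(490,50),(730,370),(245,530)]: print(ray("scene",cs(*q),18).round(1))
# depth on scale
import numpy as np
D=np.load("top0.npz")["d"];K,e,R=cam("top")
for q in [(250,150),(300,140),(200,260),(475,210),(320,330),(222,383),(392,266),(370,140)]:
    u,v=ct(*q); d=D[int(round(v)),int(round(u))]; print(q,(e+R@(np.linalg.solve(K,[u,v,1])*d)).round(1))
E
```

```text
pin [454.5 241.8  82. ] [456.3 242.   82. ]
post [514.2 150.8  94. ] [509.8 156.   94. ]
ptr [531.2 122.2  38. ] [535.4 122.8  38. ]
finout [602. 163.  53.] [615.2 158.9  53. ]
fin in [582.  178.5  53. ] [590.9 180.   53. ]
tickzero [513.9 115.5  30. ] [529.9 117.6  30. ]
[657.8 302.9  18. ]
[589.8  76.8  18. ]
[385.8 138.7  18. ]
[454.7 363.   18. ]
[389.3 145.1  18. ]
[457.2 367.5  18. ]
[658.8 303.2  18. ]
[590.7  79.   18. ]
(250, 150) [595.7 240.3  18.1]
(300, 140) [599.  210.7  26.3]
(200, 260) [532.3 267.1  22.5]
(475, 210) [558.7 113.6  18.5]
(320, 330) [488.  196.4  43.6]
(222, 383) [454.4 241.7  82.8]
(392, 266) [513.7 149.8  93.6]
(370, 140) [596.3 170.2  34.6]
```

```bash
cat > ov.py <<'E'
from h import *
import cv2
def overlay(fn,out,P,phi,rid,r0=None):
    ims=[]
    for n,(x0,x1,y0,y1) in [("top",(140,210,130,200)),("scene",(315,395,125,205))]:
        p=np.load(f"{n}{fn}.npz")["p"]; f=560//(x1-x0)
        im=cv2.resize(p[y0:y1,x0:x1,::-1],None,fx=f,fy=f,interpolation=cv2.INTER_CUBIC)
        im=im[:560,:].copy()
        T=lambda X:tuple(int(round(a)) for a in ((proj(n,X)-[x0,y0]+.5)*f-.5))
        pt=lambda r,a,z:np.array([P[0]+r*np.cos(a),P[1]+r*np.sin(a),z])
        def circ(c,r,z,col):
            q=[T([c[0]+r*np.cos(t),c[1]+r*np.sin(t),z]) for t in np.linspace(0,6.283,25)]
            cv2.polylines(im,[np.array(q)],False,col,1)
        circ(P,9,82,(0,255,255))
        c=pt(110,phi,0); circ(c,8,94,(0,0,255)); circ(c,8,42,(0,128,255))
        cv2.line(im,T(pt(122,phi,38)),T(pt(146,phi,38)),(0,255,0),1)
        cv2.line(im,T(pt(148,rid,55)),T(pt(178,rid,55)),(255,255,0),1)
        ims.append(im[:400*560//400])
    h=min(i.shape[0] for i in ims)
    o=np.hstack([i[:h] for i in ims]); o=cv2.resize(o,(800,int(800*h/o.shape[1]))); cv2.imwrite(out,o)
E
python3 - <<'E'
from ov import *
d=np.radians
overlay(0,"pics/ov0.png",(455.4,242),d(-57.3),d(-27))
E
```

```text
(no output)
```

View pics/ov0.png

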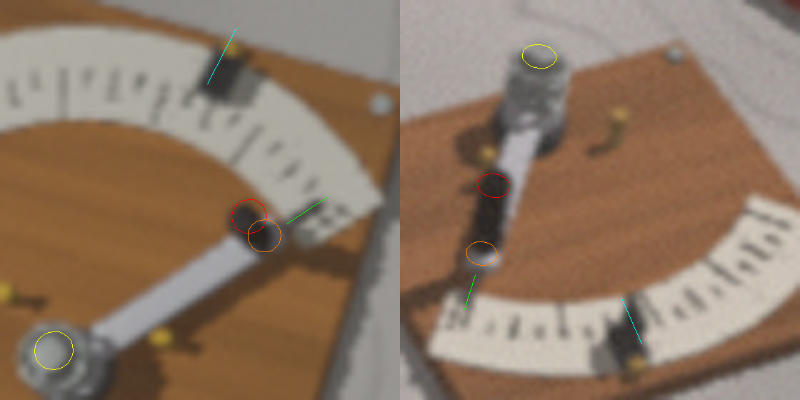

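```bash
cat > rz.py <<'E'
from h import *
import cv2
def rz(fn,out,P,rids,pp=(0,0)):
    ims=[]
    for n in ("top","scene"):
        p=np.load(f"{n}{fn}.npz")["p"]; f=20
        c=proj(n,[P[0]+160*np.cos(np.radians(-27)),P[1]+160*np.sin(np.radians(-27)),45]).round().astype(int)
        x0,y0=c-10
        raw=cv2.resize(p[y0:y0+20,x0:x0+20,::-1],None,fx=f,fy=f,interpolation=cv2.INTER_CUBIC)
        im=raw.copy()
        T=lambda X:tuple(int(round(a)) for a in ((proj(n,X)-[x0,y0]+.5)*f-.5))
        for a,col in zip(rids,[(0,0,255),(0,255,0),(255,255,0)]):
            a=np.radians(a);pt=lambda r,z,w=0:[P[0]+r*np.cos(a)-w*np.sin(a),P[1]+r*np.sin(a)+w*np.cos(a),z]
            cv2.line(im,T(pt(148,55)),T(pt(178,55)),col,1)
            cv2.line(im,T(pt(148,55)),T(pt(148,38)),col,1)
            cv2.line(im,T(pt(178,55)),T(pt(178,25)),col,1)
        ims.append(np.vstack([raw,im]))
    cv2.imwrite(out,cv2.resize(np.hstack(ims),(600,600)))
E
python3 -c "
from rz import *
rz(0,'pics/rz0.png',(455.4,242),(-29,-27,-25))"
```

```text
(no output)
```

View pics/rz0.png

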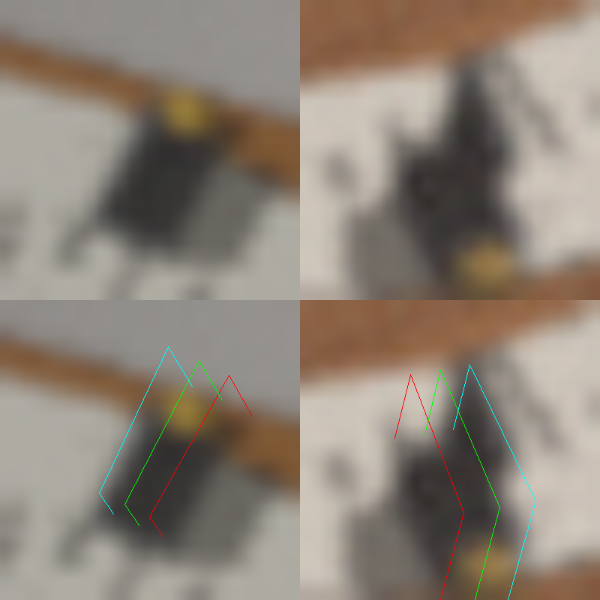

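```bash
python3 - <<'E'
from h import *
for n,P in (("top",(454.5,241.8)),("scene",(456.3,242))):
    z=np.load(n+"0.npz");D=z["d"];p=z["p"].astype(int);K,e,R=cam(n)
    vv,uu=np.mgrid[:384,:512]
    X=np.einsum('ij,hwj->hwi',R,np.dstack([(uu-K[0,2])/K[0,0],(vv-K[1,2])/K[1,1],np.ones(D.shape)])*D[...,None])+e
    dx=X[...,0]-P[0];dy=X[...,1]-P[1];r=np.hypot(dx,dy);a=np.degrees(np.arctan2(dy,dx))
    m=(r>140)&(r<190)&(a>-42)&(a<-12)&(D>0)&(p.sum(2)<270)
    print(n)
    for v,u in zip(*np.where(m)): print(u,v,"r%.0f a%.1f z%.1f w%.1f s%d"%(r[v,u],a[v,u],X[v,u,2],r[v,u]*np.sin(np.radians(a[v,u]+26.5)),p[v,u].sum()))
E
```

```text
top
178 138 r166 a-26.1 z56.8 w1.1 s247
182 138 r175 a-27.4 z31.2 w-2.7 s246
183 138 r178 a-27.2 z18.5 w-2.2 s266
178 139 r164 a-26.5 z56.7 w-0.1 s205
179 139 r167 a-26.5 z46.1 w-0.0 s242
181 139 r171 a-27.3 z34.5 w-2.3 s236
182 139 r173 a-27.6 z29.0 w-3.5 s199
183 139 r175 a-27.9 z21.3 w-4.2 s196
184 139 r176 a-29.0 z24.9 w-7.6 s235
177 140 r160 a-26.2 z57.3 w1.0 s224
178 140 r162 a-26.7 z53.6 w-0.6 s162
179 140 r166 a-26.1 z36.3 w1.1 s160
180 140 r168 a-26.6 z31.8 w-0.4 s176
181 140 r169 a-27.3 z29.4 w-2.3 s173
182 140 r173 a-26.8 z12.7 w-0.9 s183
183 140 r173 a-28.3 z20.7 w-5.3 s202
184 140 r174 a-29.1 z21.2 w-8.0 s240
185 140 r176 a-29.7 z17.7 w-9.7 s265
186 140 r178 a-30.2 z14.4 w-11.5 s268
177 141 r158 a-26.3 z53.6 w0.6 s181
178 141 r160 a-26.8 z49.2 w-0.8 s151
179 141 r162 a-27.1 z42.0 w-1.6 s143
180 141 r166 a-26.8 z28.6 w-0.9 s155
181 141 r166 a-27.9 z31.3 w-4.0 s164
182 141 r168 a-28.5 z28.1 w-5.8 s196
183 141 r171 a-28.5 z18.6 w-6.1 s241
184 141 r172 a-29.3 z16.9 w-8.3 s253
185 141 r173 a-30.6 z24.1 w-12.5 s252
186 141 r174 a-31.5 z24.5 w-15.1 s257
187 141 r177 a-31.5 z14.
[... 8086 characters left out ...]
r181 a-32.3 z7.3 w-18.3 s192
355 207 r181 a-31.5 z7.2 w-15.8 s191
356 207 r180 a-30.4 z4.1 w-12.1 s219
357 207 r181 a-29.7 z5.5 w-10.1 s261
343 208 r190 a-41.7 z15.6 w-49.6 s262
347 208 r187 a-38.4 z12.2 w-38.5 s213
348 208 r186 a-37.5 z11.2 w-35.7 s203
349 208 r189 a-37.1 z14.9 w-34.6 s200
350 208 r184 a-35.7 z7.9 w-29.5 s201
351 208 r187 a-35.3 z12.1 w-28.6 s185
352 208 r183 a-34.0 z6.3 w-23.9 s199
353 208 r184 a-33.3 z7.7 w-22.0 s246
346 209 r190 a-39.2 z11.5 w-41.7 s185
347 209 r187 a-38.2 z7.6 w-37.8 s194
348 209 r185 a-37.3 z5.5 w-34.6 s177
349 209 r183 a-36.3 z3.0 w-31.1 s211
350 209 r184 a-35.6 z4.3 w-29.1 s250
346 210 r189 a-39.0 z5.9 w-40.7 s216
347 210 r187 a-38.0 z3.8 w-37.4 s249
```

Emit:
carry_out(deltas=[[[0, 0, -0.2], -7.16, 0], [[0, 0, -0.2], -7.16, 0], [[0, 0, -0.2], -7.16, 0], [[0, 0, -0.2], -7.16, 0], [[0, 0, -0.2], -7.16, 0], [[0, 0, 0], -7.16, 0], [[0, 0, 0], -7.16, 0], [[0, 0, 0], -7.16, 0], [[0, 0, 0], -7.16, 0], [[0, 0, 0], -7.16, 0], [[0, 0, 0], -7.16, 0], [[0, 0, 0], -7.16, 0], [[0, 0, 0], -7.16, 0], [[0, 0, 0], -7.16, 0], [[0, 0, 0], -7.16, 0], [[0, 0, 0], 0, 0]], grip_force=40)

```text
clock: 1.43
eef_pos: [145.5, -530.3, 237.1]
eef_rot: [3.141, -0.001, 2.148]
wrist_force: [-0.2, 0.7, 0.3]
finger_gap: 0.4
```

```bash
cat > go.py <<'E'
import sys,numpy as np
from scipy.spatial.transform import Rotation as Ro
from cell import manip
s=manip.read_state();R=Ro.from_euler("xyz",s["eef_rot"]).as_matrix()
np.set_printoptions(suppress=True,precision=2)
print(s["clock"],s["eef_pos"],np.degrees(s["eef_rot"]),s["wrist_force"],s["finger_gap"],s["joints"])
if len(sys.argv)>1: print("tool cm",R.T@(np.array([float(a) for a in sys.argv[1:4]])-s["eef_pos"])/10)
E
python3 go.py 486.2 131 180
```

```text
1.4333 [ 145.5  -530.26  237.13] [179.99  -0.04 123.1 ] [-0.25  0.69  0.25] 0.36526846119296835 [-1.37  0.29  1.51 -0.    1.34 -1.95]
tool cm [36.79 64.65  5.75]
```

Emit:
carry_out(deltas=[[[0.92, 1.615, 0], 0, 0], [[1.84, 3.23, 0], 0, 0], [[1.84, 3.23, 0], 0, 0], [[1.84, 3.23, 0], 0, 0], [[1.84, 3.23, 0], 0, 0], [[1.84, 3.23, 0], 0, 0], [[1.84, 3.23, 0], 0, 0], [[1.84, 3.23, 0], 0, 0], [[1.84, 3.23, 0], 0, 0], [[1.84, 3.23, 0], 0, 0], [[1.84, 3.23, 0], 0, 0], [[1.84, 3.23, 0], 0, 0], [[1.84, 3.23, 0], 0, 0], [[1.84, 3.23, 0], 0, 0], [[1.84, 3.23, 0], 0, 0], [[1.84, 3.23, 0], 0, 0], [[1.84, 3.23, 0], 0, 0], [[1.84, 3.23, 0], 0, 0], [[1.84, 3.23, 0], 0, 0], [[0.92, 1.615, 0], 0, 0]])

```text
clock: 3.1
eef_pos: [473.5, 98.7, 237.1]
eef_rot: [-3.141, -0.0, 2.139]
wrist_force: [-0.1, -0.6, -0.9]
finger_gap: 0.2
```

```bash
python3 go.py 486.2 131 76
```

```text
3.1 [473.46  98.73 237.08] [-179.99   -0.03  122.56] [-0.11 -0.59 -0.9 ] 0.15885810353249677 [ 0.13  0.14  1.69  0.    1.31 -0.44]
tool cm [ 2.03  2.81 16.11]
```

Emit:
carry_out(deltas=[[[1.0, 1.4, 0], 0, 0], [[1.0, 1.4, 1], 0, 0], [[0, 0, 3], 0, 0], [[0, 0, 3], 0, 0], [[0, 0, 1], 0, 0], [[0, 0, 0], 0, 0], [[0, 0, 0], 0, 0]])

```text
clock: 3.68
eef_pos: [485.6, 127.5, 158.3]
eef_rot: [3.141, 0.0, 2.14]
wrist_force: [0.1, -0.5, 0.2]
finger_gap: 0.7
```

```bash
python3 go.py 486.2 131 76; python3 - <<'E'
from cell import vision
import numpy as np
for n in ("scene","top"):
    p,d=vision.camera(n); np.savez(f"{n}1.npz",p=p,d=d)
from ov import *
d=np.radians
overlay(1,"pics/ov1.png",(455.4,242),d(-57.3),d(-26.1))
E
```

```text
3.6833 [485.63 127.49 158.28] [179.99   0.   122.62] [ 0.09 -0.54  0.22] 0.6627279185964264 [ 0.18  0.26  1.74  0.    1.14 -0.39]
tool cm [0.27 0.24 8.23]
```

View pics/ov1.png

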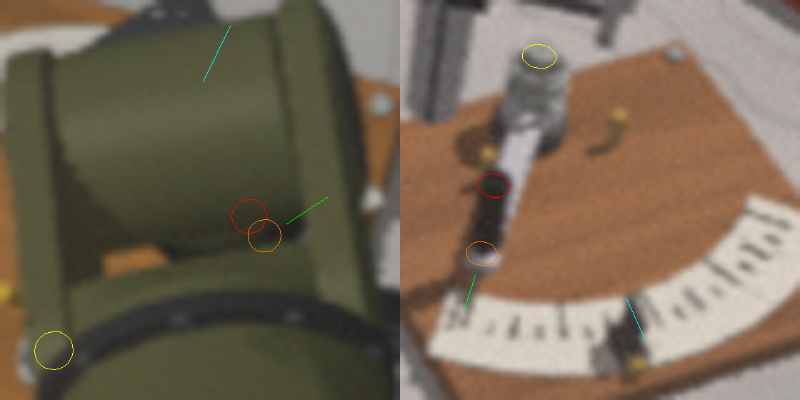

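Emit:
carry_out(deltas=[[[0.1, 0, 1], 0, 0], [[0.1, 0, 2], 0, 0], [[0, 0, 2], 0, 0], [[0, 0, 2], 0, 0], [[0, 0, 1.2], 0, 0], [[0, 0, 0], 0, 0], [[0, 0, 0], 0, 0]])

```text
clock: 4.37
eef_pos: [484.4, 129.2, 75.7]
eef_rot: [-3.141, -0.0, 2.142]
wrist_force: [0.1, -0.2, -0.0]
finger_gap: 0.5
```

```bash
cat > look.py <<'E'
import sys
from cell import vision
import cv2,numpy as np
k=sys.argv[1]
p,d=vision.camera("scene"); np.savez(f"scene{k}.npz",p=p,d=d)
cv2.imwrite(f"pics/s{k}.png",cv2.resize(p[110:220,280:420,::-1],None,fx=5,fy=5,interpolation=cv2.INTER_CUBIC))
E
python3 go.py 486.2 131 76; python3 look.py 2
```

```text
4.3667 [484.35 129.24  75.66] [-179.99   -0.    122.72] [ 0.14 -0.17 -0.05] 0.46809845977309816 [ 0.19  0.38  1.8  -0.    0.96 -0.38]
tool cm [ 0.05  0.25 -0.03]
```

View pics/s2.png

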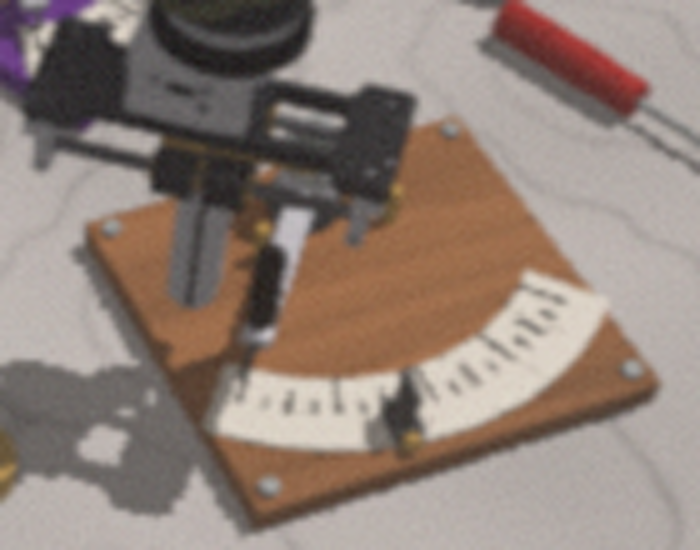

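The scene view shows the shut fingers at (190,250), left of the post at (265,285) with a clear gap. The pin sits behind them and stays clear. I'll approach until contact.

Emit:
carry_out(deltas=[[[0.05, 0.4, 0], 0, 0], [[0, 0.4, 0], 0, 0], [[0, 0.3, 0], 0, 0], [[0, 0.15, 0], 0, 0], [[0, 0.1, 0], 0, 0], [[0, 0, 0], 0, 0], [[0, 0, 0], 0, 0]])

```text
clock: 5.0
eef_pos: [495.3, 137.0, 75.4]
eef_rot: [-3.141, -0.0, 2.142]
wrist_force: [-0.2, 0.7, -0.3]
finger_gap: 0.6
```

Emit:
carry_out(deltas=[[[0, 0.1, 0], 0, 0], [[0, 0.1, 0], 0, 0], [[0, 0, 0], 0, 0]])

```text
clock: 5.25
eef_pos: [497.2, 138.1, 75.5]
eef_rot: [3.142, 0.0, 2.142]
wrist_force: [-0.1, 0.0, 0.1]
finger_gap: 0.3
```

Emit:
carry_out(deltas=[[[0, 0.1, 0], 0, 0], [[0, 0.1, 0], 0, 0], [[0, 0, 0], 0, 0]])

```text
clock: 5.5
eef_pos: [498.8, 139.1, 75.4]
eef_rot: [-3.141, 0.0, 2.142]
wrist_force: [-0.8, -0.9, 0.5]
finger_gap: 0.5
```

```bash
python3 go.py 497.5 138.3 76
```

```text
5.5 [498.76 139.09  75.41] [-179.98    0.    122.75] [-0.78 -0.89  0.5 ] 0.522799402354033 [ 0.2   0.41  1.76 -0.    0.97 -0.37]
tool cm [ 0.   -0.15 -0.06]
```

Emit:
carry_out(deltas=[[[-0.034, 0.192, 0], -1, 0], [[-0.034, 0.192, 0], -1, 0], [[-0.034, 0.192, 0], -1, 0], [[-0.034, 0.192, 0], -1, 0], [[-0.034, 0.192, 0], -1, 0], [[-0.034, 0.192, 0], -1, 0], [[-0.034, 0.192, 0], -1, 0], [[-0.034, 0.192, 0], -1, 0], [[-0.034, 0.192, 0], -1, 0], [[-0.034, 0.192, 0], -1, 0], [[-0.034, 0.192, 0], -1, 0], [[-0.034, 0.192, 0], -1, 0], [[-0.034, 0.192, 0], -1, 0], [[-0.034, 0.192, 0], -1, 0], [[-0.034, 0.192, 0], -1, 0], [[-0.034, 0.192, 0], -1, 0], [[-0.034, 0.192, 0], -1, 0], [[-0.034, 0.192, 0], -1, 0], [[-0.034, 0.192, 0], -1, 0], [[-0.034, 0.192, 0], -1, 0]])

```text
clock: 7.17
eef_pos: [531.6, 159.9, 75.4]
eef_rot: [-3.141, -0.0, 2.493]
wrist_force: [-5.2, -0.5, -0.1]
finger_gap: 0.4
```

```bash
cat > an.py <<'E'
import numpy as np
from cell import manip
s=manip.read_state();x,y,_=s["eef_pos"];a=s["eef_rot"][2]-np.pi
er=np.array([np.cos(a),np.sin(a)]);et=np.array([-er[1],er[0]]);v=np.array([x-455.4,y-242])
# contact face at et-coordinate; post centre = face+8 along et at radius 110
t=v@et+12.5+8
print("yaw-pi deg %.2f er %.1f et %.1f arm angle %.2f"%(np.degrees(a),v@er,v@et,np.degrees(a+np.arcsin(t/110))), "F_t %.2f"%(s["wrist_force"][:2]@et))
E
python3 go.py; python3 an.py; python3 look.py 3
```

```text
7.1667 [531.63 159.91  75.4 ] [-179.99   -0.01  142.84] [-5.25 -0.54 -0.07] 0.37271030726951987 [ 0.23  0.48  1.65 -0.    1.01 -0.7 ]
yaw-pi deg -37.16 er 110.3 et -19.4 arm angle -36.58 F_t -3.60
```

View pics/s3.png

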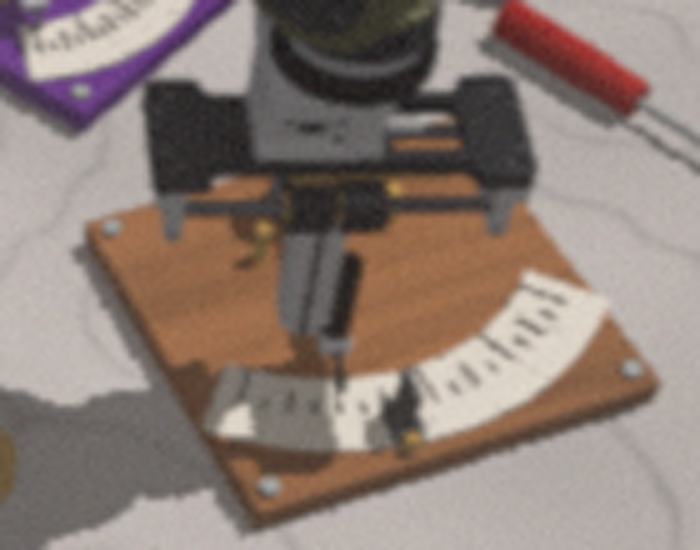

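Emit:
carry_out(deltas=[[[-0.034, 0.192, 0], -1, 0], [[-0.034, 0.192, 0], -1, 0], [[-0.034, 0.192, 0], -1, 0], [[-0.034, 0.192, 0], -1, 0], [[-0.034, 0.192, 0], -1, 0], [[-0.034, 0.192, 0], -1, 0], [[-0.034, 0.192, 0], -1, 0], [[-0.034, 0.192, 0], -1, 0], [[-0.034, 0.192, 0], -1, 0], [[0, 0, 0], 0, 0], [[0, 0, 0], 0, 0]])

```text
clock: 8.13
eef_pos: [543.6, 172.5, 75.4]
eef_rot: [-3.141, -0.0, 2.649]
wrist_force: [-4.8, -3.1, 0.1]
finger_gap: 0.1
```

```bash
python3 an.py; python3 look.py 4; python3 - <<'E'
from h import *
import cv2
n="scene";p=np.load("scene4.npz")["p"];x0,y0,w,h,f=335,150,40,55,10
im=cv2.resize(p[y0:y0+h,x0:x0+w,::-1],None,fx=f,fy=f,interpolation=cv2.INTER_CUBIC);raw=im.copy()
T=lambda X:tuple(int(round(a)) for a in ((proj(n,X)-[x0,y0]+.5)*f-.5))
P=(456.3,242)
for a,c in ((-29,(0,0,255)),(-27.5,(0,255,0)),(-26,(255,255,0))):
    a=np.radians(a)
    q=lambda r,z:[P[0]+r*np.cos(a),P[1]+r*np.sin(a),z]
    cv2.line(im,T(q(122,38)),T(q(146,38)),c,1); cv2.line(im,T(q(148,55)),T(q(178,55)),c,1)
cv2.imwrite("pics/z4.png",np.hstack([raw,im]))
E
```

```text
yaw-pi deg -28.23 er 110.6 et -19.5 arm angle -27.69 F_t -4.96
```

View pics/z4.png

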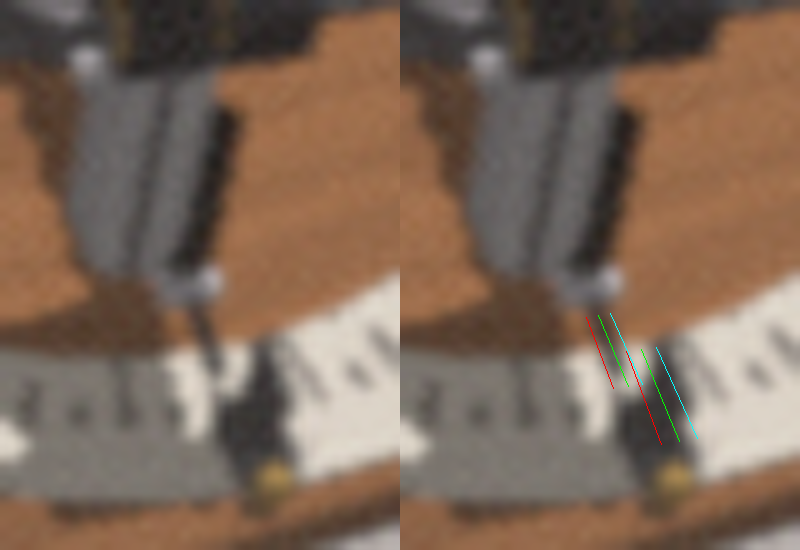

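```bash
cat > wf.py <<'E'
from h import *
import cv2
def wf(fk,out,angs,Ps={"top":(454.5,241.8),"scene":(456.3,242)}):
    rows=[]
    for n in ("top","scene"):
        p=np.load(f"{n}{fk[n]}.npz")["p"]; f=14; P=Ps[n]
        c=proj(n,[P[0]+160*np.cos(np.radians(-27)),P[1]+160*np.sin(np.radians(-27)),35]).round().astype(int)
        x0,y0=c-[9,10]; raw=cv2.resize(p[y0:y0+20,x0:x0+19,::-1],None,fx=f,fy=f,interpolation=cv2.INTER_CUBIC)
        ims=[]
        for a in angs:
            im=raw.copy(); a=np.radians(a)
            T=lambda r,w,z:[int(round(v)) for v in ((proj(n,[P[0]+r*np.cos(a)-w*np.sin(a),P[1]+r*np.sin(a)+w*np.cos(a),z])-[x0,y0]+.5)*f-.5)]
            for q,col in (([(148,-8,31),(172,-8,31),(172,8,31),(148,8,31)],(0,255,0)),([(148,-2,55),(172,-2,55),(172,2,55),(148,2,55)],(0,0,255)),([(148,-2,55),(148,-2,31),(148,2,31),(148,2,55)],(255,255,0))):
                cv2.polylines(im,[np.array([T(*k) for k in q])],True,col,1)
            ims.append(im)
        rows.append(np.hstack(ims))
    o=np.vstack(rows); cv2.imwrite(out,cv2.resize(o,(800,int(800*o.shape[0]/o.shape[1]))))
E
python3 -c "
from wf import *
wf({'top':0,'scene':4},'pics/wf.png',(-27,-26,-25))"
```

```text
(no output)
```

View pics/wf.png

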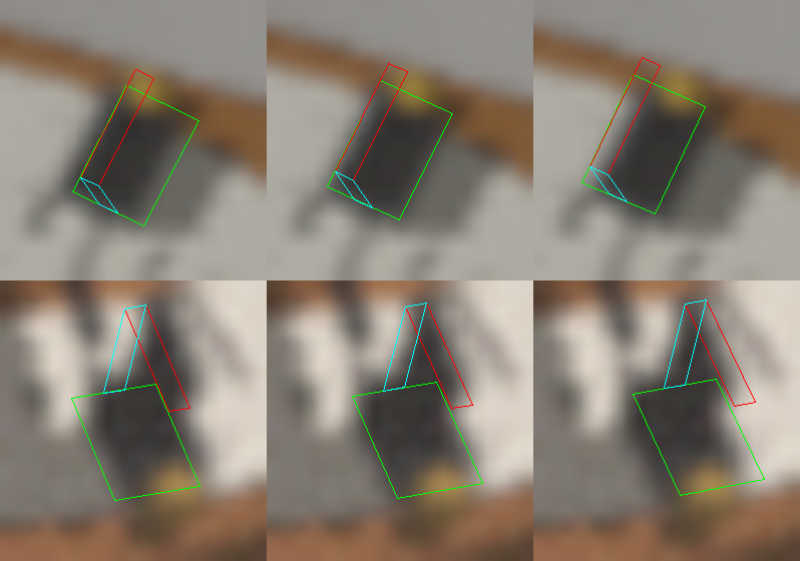

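Emit:
carry_out(deltas=[[[-0.032, 0.182, 0], -0.95, 0], [[-0.032, 0.182, 0], -0.95, 0], [[0, 0, 0], 0, 0], [[0, 0, 0], 0, 0], [[0, 0, 0], 0, 0]])

```text
clock: 8.6
eef_pos: [545.9, 175.4, 75.4]
eef_rot: [-3.141, 0.0, 2.682]
wrist_force: [-5.5, -2.7, -0.2]
finger_gap: 0.5
```

```bash
python3 an.py; python3 look.py 5; python3 - <<'E'
from h import *
import cv2
n="scene";p=np.load("scene5.npz")["p"];x0,y0,w,h,f=345,170,25,35,16
im=cv2.resize(p[y0:y0+h,x0:x0+w,::-1],None,fx=f,fy=f,interpolation=cv2.INTER_CUBIC);raw=im.copy()
T=lambda X:tuple(int(round(a)) for a in ((proj(n,X)-[x0,y0]+.5)*f-.5))
P=(456.3,242)
for a,c in ((-26.7,(0,0,255)),(-25.7,(0,255,0)),(-24.7,(255,255,0))):
    a=np.radians(a)
    q=lambda r,z:[P[0]+r*np.cos(a),P[1]+r*np.sin(a),z]
    cv2.line(im,T(q(122,38)),T(q(146,38)),c,1); cv2.line(im,T(q(148,55)),T(q(172,55)),c,1)
cv2.imwrite("pics/z5.png",np.hstack([raw,im]))
E
```

```text
yaw-pi deg -26.34 er 110.6 et -19.6 arm angle -25.86 F_t -4.86
```

View pics/z5.png

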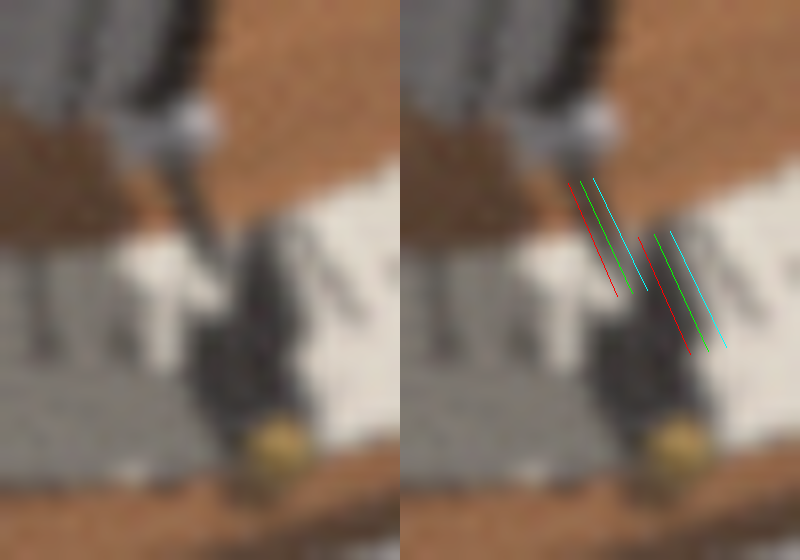

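Emit:
carry_out(deltas=[[[-0.01, 0.05, 0], -0.25, 0], [[0, 0, 0], 0, 0], [[0, 0, 0], 0, 0], [[0, 0, 0], 0, 0], [[0, 0, 0], 0, 0], [[0, 0, 0], 0, 0], [[0, 0, 0], 0, 0], [[0, 0, 0], 0, 0], [[0, 0, 0], 0, 0], [[0, 0, 0], 0, 0], [[0, 0, 0], 0, 0], [[0, 0, 0], 0, 0], [[0, 0, 0], 0, 0], [[0, 0, 0], 0, 0], [[0, 0, 0], 0, 0], [[0, 0, 0], 0, 0], [[0, 0, 0], 0, 0], [[0, 0, 0], 0, 0], [[0, 0, 0], 0, 0], [[0, 0, 0], 0, 0]])

```text
clock: 10.32
eef_pos: [546.1, 175.7, 75.4]
eef_rot: [-3.141, -0.0, 2.686]
wrist_force: [-4.2, -3.7, 0.4]
finger_gap: 0.4
```

Emit:
carry_out(deltas=[[[0, 0, 0], 0, 0], [[0, 0, 0], 0, 0], [[0, 0, 0], 0, 0], [[0, 0, 0], 0, 0], [[0, 0, 0], 0, 0], [[0, 0, 0], 0, 0], [[0, 0, 0], 0, 0], [[0, 0, 0], 0, 0], [[0, 0, 0], 0, 0], [[0, 0, 0], 0, 0], [[0, 0, 0], 0, 0], [[0, 0, 0], 0, 0], [[0, 0, 0], 0, 0]])

```text
clock: 11.4
eef_pos: [546.1, 175.7, 75.4]
eef_rot: [-3.141, -0.0, 2.686]
wrist_force: [-4.5, -2.5, 0.0]
finger_gap: 0.4
```

```bash
python3 an.py; python3 look.py 6
```

```text
yaw-pi deg -26.09 er 110.6 et -19.6 arm angle -25.62 F_t -4.26
```

View pics/s6.png

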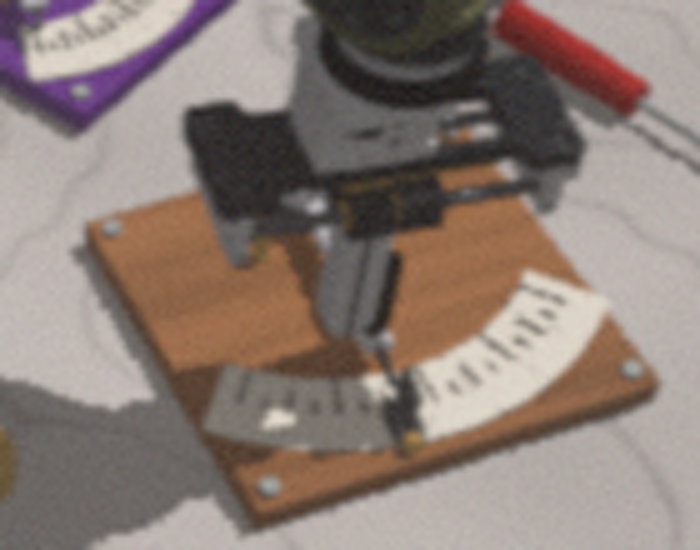

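The pointer at (385,360) runs in line with the rider's fin at (403,390), and the arm has been held for about 2.8 s. Now I'll ease it back.

Emit:
carry_out(deltas=[[[0.018, -0.096, 0], 0.5, 0], [[0.036, -0.192, 0], 1, 0], [[0.036, -0.192, 0], 1, 0], [[0.036, -0.192, 0], 1, 0], [[0.036, -0.192, 0], 1, 0], [[0.036, -0.192, 0], 1, 0], [[0.036, -0.192, 0], 1, 0], [[0.036, -0.192, 0], 1, 0], [[0.036, -0.192, 0], 1, 0], [[0.036, -0.192, 0], 1, 0], [[0.036, -0.192, 0], 1, 0], [[0.036, -0.192, 0], 1, 0], [[0.036, -0.192, 0], 1, 0], [[0.036, -0.192, 0], 1, 0], [[0.036, -0.192, 0], 1, 0], [[0.036, -0.192, 0], 1, 0], [[0.036, -0.192, 0], 1, 0], [[0.036, -0.192, 0], 1, 0], [[0.036, -0.192, 0], 1, 0], [[0.036, -0.192, 0], 1, 0]])

```text
clock: 13.12
eef_pos: [518.8, 149.5, 75.5]
eef_rot: [3.141, 0.0, 2.344]
wrist_force: [-3.5, -0.7, -1.5]
finger_gap: 0.4
```

Emit:
carry_out(deltas=[[[0.036, -0.192, 0], 1, 0], [[0.036, -0.192, 0], 1, 0], [[0.036, -0.192, 0], 1, 0], [[0.036, -0.192, 0], 1, 0], [[0.036, -0.192, 0], 1, 0], [[0.036, -0.192, 0], 1, 0], [[0.018, -0.096, 0], 0.5, 0], [[0.018, -0.096, 0], 0.5, 0], [[0.018, -0.096, 0], 0.5, 0], [[0.018, -0.096, 0], 0.5, 0], [[0.018, -0.096, 0], 0.5, 0], [[0.018, -0.096, 0], 0.5, 0], [[0.018, -0.096, 0], 0.5, 0], [[0.018, -0.096, 0], 0.5, 0], [[0.018, -0.096, 0], 0.5, 0], [[0.018, -0.096, 0], 0.5, 0]])

```text
clock: 14.45
eef_pos: [500.0, 139.2, 75.5]
eef_rot: [3.141, 0.0, 2.153]
wrist_force: [-0.0, -0.7, -1.2]
finger_gap: 0.5
```

```bash
python3 go.py; python3 an.py
```

```text
14.45 [500.04 139.2   75.49] [179.99   0.   123.34] [-0.03 -0.74 -1.16] 0.5319567842911179 [ 0.2   0.41  1.75 -0.    0.97 -0.38]
yaw-pi deg -56.66 er 110.4 et -19.2 arm angle -55.98 F_t -0.43
```

Continue backing off slowly, in 0.5 mm rows, until clear.

Emit:
carry_out(deltas=[[[0, -0.08, 0], 0.3, 0], [[0, -0.08, 0], 0.3, 0], [[0, -0.08, 0], 0, 0], [[0, -0.08, 0], 0, 0], [[0, -0.08, 0], 0, 0], [[0, -0.08, 0], 0, 0], [[0, -0.08, 0], 0, 0], [[0, -0.08, 0], 0, 0], [[0, -0.2, 0], 0, 0], [[0, -0.3, 0], 0, 0], [[0, -0.4, 0], 0, 0], [[0, -0.4, 0], 0, 0], [[0, 0, 0], 0, 0]])

```text
clock: 15.53
eef_pos: [483.1, 128.3, 75.4]
eef_rot: [-3.141, -0.0, 2.143]
wrist_force: [0.5, 0.6, -0.3]
finger_gap: 0.4
```

```bash
python3 go.py; python3 look.py 7
```

```text
15.5333 [483.12 128.35  75.42] [-179.98   -0.01  122.78] [ 0.51  0.63 -0.28] 0.3745296169298796 [ 0.19  0.38  1.81 -0.    0.96 -0.39]
```

View pics/s7.png

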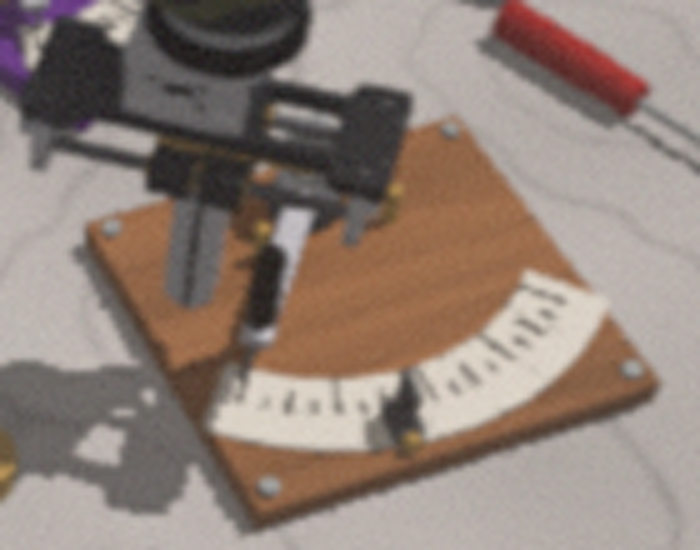

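The arm is back at rest: post at (265,285) and rider at (403,400), both the same as in picture s2. Next I'll lift clear and move off a little.

Emit:
carry_out(deltas=[[[0, 0, -1], 0, 0], [[0, 0, -2], 0, 0], [[0, 0, -3], 0, 0], [[0, 0, -3], 0, 0], [[0, 0, -3], 0, 0], [[0, 0, -3], 0, 0], [[0, -3, 0], 0, 0], [[0, -3, 0], 0, 0], [[0, -3, 0], 0, 0], [[0, -3, 0], 0, 0], [[0, -3, 0], 0, 0], [[0, -3, 0], 0, 0], [[0, -1.5, 0], 0, 0], [[0, 0, 0], 0, 0], [[0, 0, 0], 0, 0], [[0, 0, 0], 0, 0]])

```text
clock: 16.92
eef_pos: [320.5, 23.4, 226.0]
eef_rot: [3.141, 0.001, 2.143]
wrist_force: [0.8, -0.9, 1.2]
finger_gap: 0.5
```

```bash
python3 go.py; python3 look.py 8; python3 - <<'E'
import numpy as np,cv2
a=np.load("scene0.npz")["p"].astype(int);b=np.load("scene8.npz")["p"].astype(int)
o=np.hstack([x[125:215,300:410] for x in (a,b)]).astype(np.uint8)
cv2.imwrite("pics/cmp8.png",cv2.resize(o[:,:,::-1],None,fx=3.6,fy=3.6,interpolation=cv2.INTER_CUBIC))
for nm,(y0,y1,x0,x1) in {"rider":(183,202,350,368),"arm":(155,190,322,350),"small":(220,300,170,275)}.items():
    print(nm,np.abs(a-b)[y0:y1,x0:x1].mean())
E
```

```text
16.9167 [320.53  23.37 225.99] [179.95   0.03 122.79] [ 0.79 -0.85  1.23] 0.5433772094480255 [-0.04 -0.24  2.08  0.    1.3  -0.61]
rider 2.6432748538011697
arm 2.743197278911565
small 2.681468253968254
```

View pics/cmp8.png

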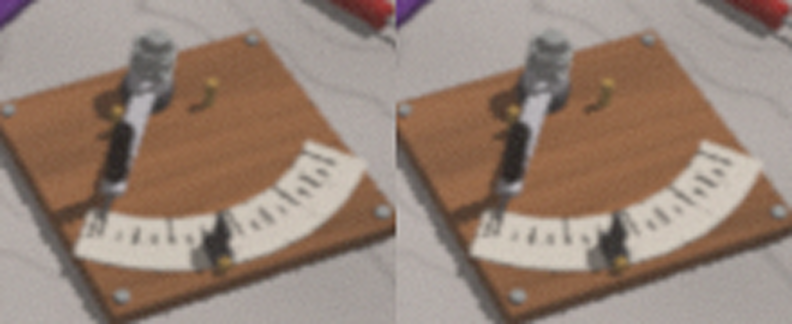

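The before and after pictures match: arm at rest, rider not moved, small board unchanged, with only noise-level differences.

```bash
python3 -c "
from cell import workorder
print(workorder.sign_off())"
```

```text
the job is handed in; nothing more can be done
None
```

I pushed the long arm by its post with the shut fingers, about 31.5° (0.55 rad), to the rider and held it still there for about 2.8 s. I then eased it back at about 0.2 rad/s or slower to its rest stop, lifted the hand clear and signed off at about 17 s.

- **Pointer at the rider:** with the arm held, the pointer stood in line with the rider's fin in the scene camera. The arm hid the board from the top camera during the push.
- **Rider direction:** the two cameras disagreed slightly on it, about -26° (top) against -25.3° (scene). I held the arm at about -25.6°, so the reading is uncertain by roughly half a degree.
- **Final check:** comparing scene pictures from the start and the end shows the arm back at rest, the rider where it was and the small board unchanged, with only noise-level differences.
- **Forces:** the wrist readings stayed below about 7 N throughout.

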